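# Fold up the sheet gauge and sample box and pack the papermaker's case

### The arm

A 7-joint arm with a two-finger parallel gripper is mounted at the origin on the work surface. World frame = base frame: x ahead of the robot, y to its left, z up, the work surface at z = 0. Lengths are in m, angles in rad, forces in N, time in s.
With the tool pointing down it reaches from about 0.4 to 0.85 m from the base axis. Payload 10.4 kg.
Tool frame: the origin (TCP) lies midway between the tips of the shut fingers; the grasp point (between the pads) lies 19 mm behind it; z points along the fingers, y is the line along which they close (so a half turn about z gives the same grasp; the last joint's range is limited). The gripper opens to 87 mm and grips with 3 to 60 N. Pads are 19 mm wide; open, the fingers measure 117 mm over their backs; the gripper's body (75 mm by 190 mm) begins 51 mm behind the grasp point.
Start: joints at [-0.023, 0.332, -0.065, 1.46, 0.022, 1.35, -0.088], TCP at [0.625, 0, 0.223] pointing down, gripper open.
Joint ranges: [-2.6, 2.6], [-0.5, 2.12], [-1.47, 1.34], [0.16, 2.42], [-1.27, 4.41], [0.06, 2.06], [-2.6, 2.6]. Speed limits (rad/s): [2.22, 2.22, 2.79, 2.79, 3.14, 3.14, 3.14].

### API

Orientations are given as a unit quaternion [x, y, z, w].
In Python, from bench import r gives the robot as it stands.
- The arm moves only by the tool move_arm, never from a script. Its argument "targets" is a list of rows, each a list of 3 entries, a list of its own where there are three numbers: the shift along the tool's x, y, z in cm, then the turn, a rotation vector about the tool's x, y, z in rad, then the opening in per cent of the stroke, from 0 (shut) to 100 (fully open). In form: [[[x, y, z], [wx, wy, wz], gripper], ...]. A call has 1 to 20 rows; each row shifts and turns the commanded pose from where the row before left it, along the tool's axes as they then stand; what a row does not reach is not made up. A row lasts 1/8 s, in which the tool goes at most 62.5 mm and 10.7 degrees, less where a joint would pass 70% of its speed; a pose out of reach is approached as far as the arm can. A call with a gripper value outside its range is refused whole. The fingers move at their own pace and stop on an object; "grip_force" is the grip in N (left out, the last holds). Time passes only in rows, so rows that do not move let the fingers close. It gives the time, the measured TCP pose, the force, the opening and the grip force at its end, in the units of the state.
- r.read_state(): the state, without advancing time (a new reading comes with each control period).
- r.camera(name): name is "scene" or "side" or "wrist"; returns a dict with "image" (480x640x3 uint8, blue, green, red), "vertical_fov" (degrees; the focal length in pixels is half the picture's height over the tangent of half this angle, whatever the lens; pixels are square), "cx", "cy" (the principal point, pixels), "cam_to_world" (4x4, takes a point from camera to world coordinates). Camera axes: x right, y down, z forward; pixel columns grow to the right and rows downward; lengths in m; the calibration is good to about 2 mm. A picture is of the moment at which its call begins. There is no depth.
- r.close_job(): hands the job in; it is judged then, once.
The state is a dict: "time": time; "joint_positions": joint angles; "joint_vel": joint speeds; "joint_torque": joint torques, N m; "ee_pos": TCP position; "eef_rot": TCP orientation; "ft_force": force on the tool from outside, world axes, zero at the start; "torque": the same for the moment, N m; "width": finger opening in m; "grip_force": force on a finger pad.
Only numpy, scipy, OpenCV 4.12 (cv2) and the standard library are available. Lean on these libraries where they do the work, as an engineer would, in place of code of your own. Each camera call takes 0.05 s, during which the arm holds its last target. There are 200 camera calls.

### The job

Pack up the measuring kit: fold the two-leaved wooden sheet gauge shut and close the little sample box, and lay each flat and fully down in its own well of the open wooden case (gauge in the long narrow well, box in the short wide one). Then shut the case's lid completely. Leave everything else on the bench where it is.

Things in the scene. Friction and masses are not known exactly. Their poses are not given: they have to be found in the camera images.
- gauge_mid (a point): Folding sheet gauge, loose, pale wood, 0.14 kg: two leaves on edge, 13 thick, 30 tall, joined at one end by an upright pin in a round knuckle (radius 14). Starts as an open V. Shut: a bar 154 x 28 x 30 mm. This point is on the first leaf's frame, at the shut bar's centre, 63 mm from the pin, 15 up. x: from pin along the first leaf, which lies at y -14 to -1 mm; z up.
- gauge_pin (a point): The gauge's pin axis, half-way up (15 mm above its underside); same axes as gauge_mid. The leaves reach 140 mm from it.
- gauge_leaf (a joint): Angle between the gauge's leaves, rad: 0 shut, starts 0.45 to 0.8. The second leaf is turned by it about +z (anticlockwise from above) from the first leaf's x axis, about the pin; shut it lies at y +1 to +14 mm. Stiff pin (0.02 N m): stays where left. Squeezing both leaves from outside 25 to 40 mm from the pin (65 mm across there) folds it.
- box_mid (a point): Sample box, loose, dark wood, 0.32 kg: a clamshell 110 (x) by 52 (y) by 30 mm tall when closed; base 18 mm tall, lid 12 mm thick. This point is fixed to the base, at the centre of the closed box (15 mm above its underside). x along the hinge, +y towards the hinge side, z up.
- box_hinge (a point): Middle of the sample box's hinge line: upper +y edge of the base, 26 mm to +y of box_mid in plan, 18 mm above the box's underside; same axes as box_mid.
- sample_lid (a joint): Opening of the sample box lid, rad: 0 closed, 1.57 upright, 1.9 its stop. Starts 1.7 to 1.9, leaning back over the +y side, its top about 70 mm above the bench and up to 30 mm to +y of the hinge. Friction 0.006 N m; pushed from behind past about 1.1 rad it falls shut by its weight (0.06 kg).
- gauge_well (a point): Storage case, fixed, wood, 200 (x) by 142 mm (y), rim 22 mm above the bench. This point: centre of the floor (8 mm above the bench) of its long well, 170 (x) by 42 mm (y), 14 deep, on the case's -y side. x along the wells, +y towards the lid hinge, z up. The shut gauge goes in either way round, standing 16 mm proud; the hollow lid clears it.
- box_well (a point): Centre of the floor (8 mm above the bench) of the case's short wide well, 122 (x) by 64 mm (y), 14 deep, next to the lid hinge; case axes. It lies 69 mm to +y of gauge_well; the wall between them is 16 mm. The closed sample box goes in either way round, standing 16 mm proud.
- lid_hinge (a point): Middle of the case lid's hinge line: outer upper edge of the case's +y side, 22 mm above the bench; case axes. The well centres lie 42 mm (box) and 111 mm (gauge) to -y of it.
- case_lid (a joint): Opening of the case lid, rad: 0 shut, 1.57 upright, 2.0 its stop. Starts 1.75 to 1.98, leaning out over the +y side, its top edge 165 mm high and its outer face up to 95 mm to +y of the hinge. A hollow cap 200 mm (along the hinge) by 142, 26 tall, 21 deep inside, 0.25 kg. Friction 0.12 N m; pushed from behind past about 0.8 rad it falls shut.
- brush: A brush lying about, not part of the job; leave it. Origin at the centre of its underside.
- bowl: A white ceramic bowl lying about, not part of the job; leave it. Origin at the centre of its underside.
- weight: A steel disc weight, 44 mm across lying about, not part of the job; leave it. Origin at the centre of its underside.
- roller: A hand roller lying about, not part of the job; leave it. Origin at the centre of its underside.
- cork_block: A cork block lying about, not part of the job; leave it. Origin at the centre of its underside.
- jar: An amber jar, 75 mm tall lying about, not part of the job; leave it. Origin at the centre of its underside.
- bone_folder: A thin white bone folder, 150 mm long lying about, not part of the job; leave it. Origin at the centre of its underside.
Things that resemble listed ones, but are neither listed nor needed, are in the scene too. What is shaped like the part that bears gauge_well but green is not meant.

How it is judged:
On the way:
1. the folded gauge and the closed sample box both lie in their wells with the case still open (value of joint gauge_leaf below 0.12 rad and value of joint sample_lid below 0.1 rad and horizontal distance between gauge_mid and gauge_well below 0.018 m and z of gauge_mid in the frame of gauge_well below 0.02 m and angle between each of gauge_mid, box_mid's own z axis and vertical below 0.1 rad and horizontal distance between box_mid and box_well below 0.015 m and z of box_mid in the frame of box_well below 0.02 m and value of joint case_lid above 0.5 rad), for 0.1 s.
At the end, for the whole second after the job is handed in: gauge folded (0.12 rad) and level in the long well (within 18 mm of its centre, gauge_mid under 20 mm above its floor; seated is 15); box closed (0.10 rad) and level in the short well (within 15 mm, box_mid under 20 mm above its floor); case lid shut (0.06 rad); all at rest (value of joint gauge_leaf below 0.12 rad and value of joint sample_lid below 0.1 rad and horizontal distance between gauge_mid and gauge_well below 0.018 m and z of gauge_mid in the frame of gauge_well below 0.02 m and angle between each of gauge_mid, box_mid's own z axis and vertical below 0.1 rad and horizontal distance between box_mid and box_well below 0.015 m and z of box_mid in the frame of box_well below 0.02 m and value of joint case_lid below 0.06 rad and linear speed of each of gauge, sample below 0.02 m/s); the robot touches nothing.
It fails at once if another thing on the bench is shoved more than 40 mm (distance of any of brush, bowl, weight, roller, cork_block, jar, bone_folder from where it was at the start of the episode above 0.04 m).
It also fails if it takes over 72 s, if anything falls off the work surface, if the arm or the gripper's body presses on something with over 40 N, if the wrist force passes 120 N, or if a joint passes its speed limit or range.

## Working session

There is one attempt and no reset: what is moved stays moved. The work goes in short steps, Python scripts to look and compute and a tool call to move; the robot and the scene stay as the last step left them, time stands still between calls to the robot, and variables do not carry over. Pictures are saved under pics/ and viewed, at most 10 in all, crops included, and the job is handed in when it is done.

Besides the shell and the picture viewer there is one more tool, called after "Call:" as name(argument=value, ...) on one line, values as JSON. move_arm: Moves the arm, as the interface text tells. Its arguments: {"type":"object","properties":{"targets":{"type":"array"},"grip_force":{"type":"number"}},"required":["targets"]}

```bash
mkdir -p pics; cat > h.py <<'E'
import numpy as np,cv2
from bench import r
def cam(n,save=None):
    c=r.camera(n)
    if save: cv2.imwrite('pics/'+save+'.png',c['image'])
    c['f']=240/np.tan(np.radians(c['vertical_fov'])/2)
    return c
def ray(c,u,v):
    T=np.array(c['cam_to_world']);d=T[:3,:3]@np.array([(u-c['cx'])/c['f'],(v-c['cy'])/c['f'],1])
    return T[:3,3],d/np.linalg.norm(d)
def onz(c,u,v,z):
    o,d=ray(c,u,v);return o+d*(z-o[2])/d[2]
def tri(c1,p1,c2,p2):
    o1,d1=ray(c1,*p1);o2,d2=ray(c2,*p2)
    s=np.linalg.lstsq(np.c_[d1,-d2],o2-o1,rcond=None)[0]
    a,b=o1+d1*s[0],o2+d2*s[1];return (a+b)/2,np.linalg.norm(a-b)
def proj(c,p):
    T=np.array(c['cam_to_world']);q=T[:3,:3].T@(np.array(p)-T[:3,3]);return c['cx']+c['f']*q[0]/q[2],c['cy']+c['f']*q[1]/q[2]
E
python3 - <<'E'
from h import *
import pickle
np.set_printoptions(precision=3,suppress=True)
C={n:cam(n,n+'0') for n in('scene','side','wrist')}
pickle.dump(C,open('C0.pkl','wb'))
for n in C: print(n,C[n]['vertical_fov'],C[n]['cx'],C[n]['cy']);print(np.array(C[n]['cam_to_world']))
print(r.read_state())
E
```

```text
scene 50.43213307431538 316.9274052451261 235.3528148052023
[[-0.704  0.531 -0.472  1.162]
 [ 0.71   0.54  -0.451  0.577]
 [ 0.016 -0.653 -0.757  1.135]
 [ 0.     0.     0.     1.   ]]
side 47.00318123577637 314.367443303847 227.2346454716511
[[-0.961 -0.202  0.19   0.252]
 [-0.277  0.728 -0.627  0.698]
 [-0.012 -0.655 -0.756  0.949]
 [ 0.     0.     0.     1.   ]]
wrist 67.46922566668252 318.41338535923796 237.68339192276483
[[ 1.     0.001 -0.001  0.625]
 [ 0.001 -0.958 -0.287  0.079]
 [-0.002  0.287 -0.958  0.385]
 [ 0.     0.     0.     1.   ]]
{'time': 0.15, 'joint_positions': array([-0.023,  0.333, -0.065,  1.461,  0.022,  1.35 , -0.088]), 'joint_vel': array([-0.   ,  0.001, -0.001, -0.002, -0.001,  0.001, -0.001]), 'joint_torque': array([  0.002, -62.363,   0.025, -39.014,  -0.061,   0.037,  -0.   ]), 'ee_pos': array([ 0.625, -0.   ,  0.222]), 'eef_rot': array([ 0.707,  0.707, -0.   , -0.   ]), 'ft_force': array([-0.182, -0.173, -0.073]), 'torque': array([-0.027, -0.053, -0.042]), 'grip_force': 0.0, 'width': 0.08693970032864112}
```

View pics/scene0.png

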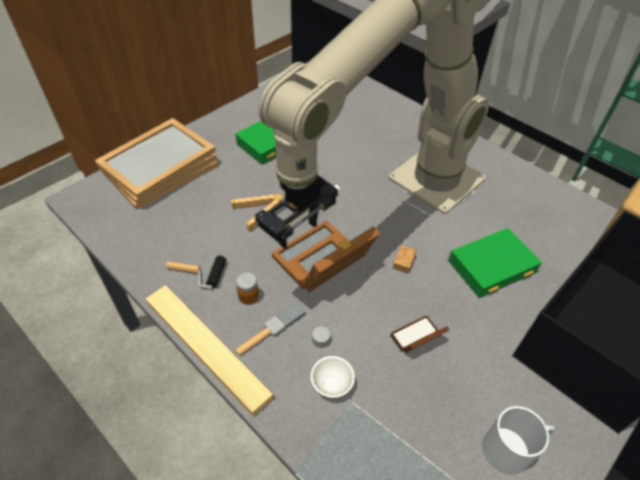

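View pics/side0.png

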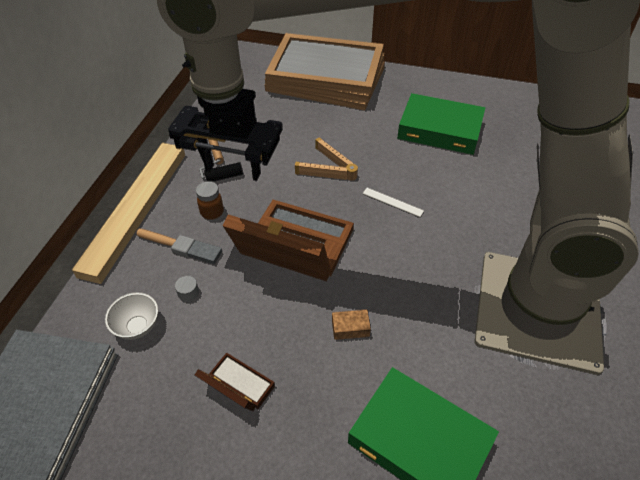

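Candidates: the brown open case is at side (290,240) and scene (325,255). The two green closed cases at side (442,122) and (423,430) are excluded by colour. The gauge V is at side (330,162) with its pin near (351,168). The sample box is at side (238,382) and scene (420,335). I'll confirm these in one enlarged montage.

```bash
python3 - <<'E'
from h import *
im={n:cv2.imread(f'pics/{n}0.png') for n in('scene','side','wrist')}
def t(n,x,y,w):
    h=int(w*.75); return cv2.resize(im[n][y:y+h,x:x+w],(400,300),interpolation=cv2.INTER_CUBIC)
cv2.imwrite('pics/m0.png',np.vstack([np.hstack([t('side',200,130,190),t('side',185,335,110)]),np.hstack([t('scene',225,180,170),t('wrist',0,0,640)])]))
E
```

```text
(no output)
```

View pics/m0.png

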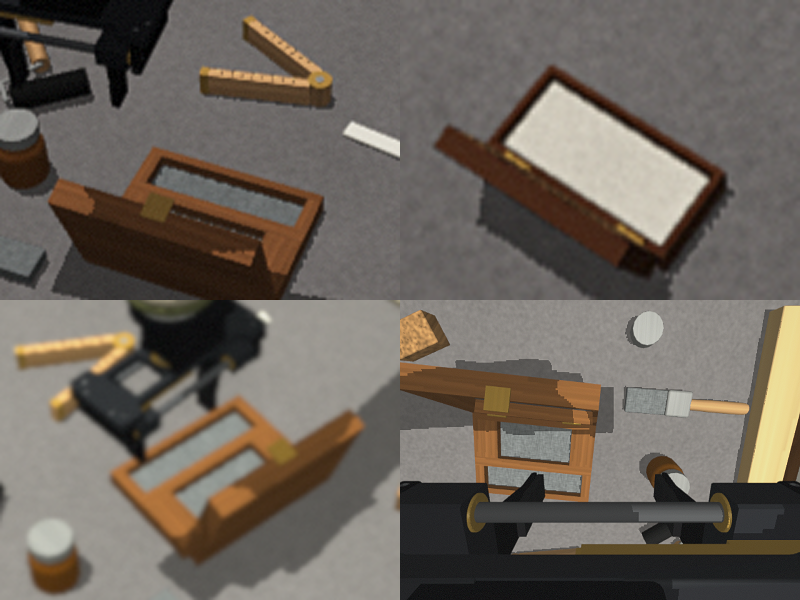

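```bash
python3 - <<'E'
from h import *
import pickle
np.set_printoptions(precision=3,suppress=True)
C=pickle.load(open('C0.pkl','rb'));S,D,W=C['side'],C['scene'],C['wrist']
print('tri pin',tri(S,(352,167.5),D,(277.3,197.4)))
print('tri tipA',tri(S,(296.4,163.3),D,(250.5,226.7)),'alt',tri(S,(296.4,163.3),D,(232.6,201.7)))
print('tri tipB',tri(S,(316.9,139.5),D,(232.6,201.7)))
for n,p in dict(pin=(352,167.5),A=(296.4,163.3),B=(316.9,139.5)).items(): print(n,onz(S,*p,.03))
print('box rim z.018')
for p in [(227,353.7),(273.8,382.6),(255,407),(212.5,374.3)]: print(onz(S,*p,.018))
print('case side farL,farR z.022',onz(S,273.6,200.3,.022),onz(S,353,222.6,.022))
for p in [(240,113)]: pass
sc=lambda a,b:(225+a/2.353,180+(b-300)/2.353)
print('scene case corners', [onz(D,*sc(*p),.022) for p in [(237,397),(112,475),(192,560)]])
print('tri farR',tri(S,(353,222.6),D,sc(237,397)),'tri farL',tri(S,(273.6,200.3),D,sc(112,475)))
w=lambda a,b:((a-400)/.625,(b-300)/.625)
print('wrist wells boxwell(floor .008)',[onz(W,*w(*p),.022) for p in [(500,423),(570,430),(570,466),(499,458),(589,432),(582,475)]])
E
```

```text
tri pin (array([ 0.449, -0.276,  0.028]), np.float64(0.0005396263727185787))
tri tipA (array([ 0.584, -0.246,  0.029]), np.float64(0.010069595835674669)) alt (array([ 0.584, -0.298,  0.038]), np.float64(0.07657972927835378))
tri tipB (array([ 0.56 , -0.354,  0.029]), np.float64(0.0019408396603666218))
pin [ 0.449 -0.273  0.03 ]
A [ 0.583 -0.252  0.03 ]
B [ 0.559 -0.351  0.03 ]
box rim z.018
[0.557 0.269 0.018]
[0.454 0.3   0.018]
[0.471 0.352 0.018]
[0.567 0.315 0.018]
case side farL,farR z.022 [ 0.6   -0.125  0.022] [ 0.406 -0.107  0.022]
scene case corners [array([ 0.411, -0.106,  0.022]), array([ 0.606, -0.123,  0.022]), array([0.624, 0.03 , 0.022])]
tri farR (array([ 0.407, -0.11 ,  0.017]), np.float64(0.0019249238812093588)) tri farL (array([ 0.602, -0.129,  0.016]), np.float64(0.0032336705372549147))
wrist wells boxwell(floor .008) [array([0.463, 0.014, 0.022]), array([0.576, 0.002, 0.022]), array([ 0.574, -0.061,  0.022]), array([ 0.453, -0.047,  0.022]), array([ 0.608, -0.001,  0.022]), array([ 0.594, -0.078,  0.022])]
```

Everything checks out: the gauge pin triangulates to (0.449,-0.275,0.028) with an opening of about 0.8, and the box is centred near (0.513,0.309). The case runs from (0.407,-0.108) to (0.603,-0.126) along its front edge. I'll move over the gauge.

Call:
move_arm(targets=[[[0,0,0],[0,0,-0.17],100],[[0,0,0],[0,0,-0.17],100],[[0,0,0],[0,0,-0.17],100],[[0,0,0],[0,0,-0.17],100],[[0,0,0],[0,0,-0.17],100],[[0,0,0],[0,0,-0.17],100],[[0,0,0],[0,0,-0.17],100],[[0,0,0],[0,0,-0.17],100],[[1,-3.8,1],[0,0,0],100],[[1,-3.8,1],[0,0,0],100],[[1,-3.8,1],[0,0,0],100],[[1,-3.8,1],[0,0,0],100],[[1,-3.8,1],[0,0,0],100],[[1,-3.8,1],[0,0,0],100],[[1,-3.8,1],[0,0,0],100],[[1,-3.8,1],[0,0,0],100],[[0,0,0],[0,0,0],100]])

```text
time: 2.28
ee_pos: [0.4806, -0.2836, 0.1415]
eef_rot: [0.108, 0.994, -0.0, -0.001]
ft_force: [-0.1, 1.5, 1.1]
width: 0.0868
grip_force: 0.0
```

```bash
cat >> h.py <<'E'
from scipy.spatial.transform import Rotation as R
np.set_printoptions(precision=3,suppress=True)
def pose():
    s=r.read_state();return np.array(s['ee_pos']),R.from_quat(s['eef_rot'])
def go(p,phi=None):
    """tool-axes shift (cm) to world p; turn about tool z to bring tool y to world angle phi"""
    e,q=pose();M=q.as_matrix();y=M[:,1];ph=np.arctan2(y[1],y[0])
    t=0 if phi is None else -((phi-ph+np.pi/2)%np.pi-np.pi/2)
    print('at',e,'phi %.3f zdir'%ph,M[:,2],'t',r.read_state()['time'],'-> shift cm',(q.inv().apply(np.array(p)-e)*100).round(2),'turn z %.3f'%t)
E
python3 - <<'E'
from h import *
import pickle
c=cam('wrist','w1');pickle.dump(c,open('w1.pkl','wb'))
go((.481,-.281,.143),1.354);print(r.read_state()['joint_positions'])
S=pickle.load(open('C0.pkl','rb'))['side'];print([onz(S,*p,0) for p in[(365,190),(423,213)]])
print(proj(c,(.481,-.281,.03)),proj(c,(.449,-.274,.03)))
E
```

```text
at [ 0.482 -0.282  0.142] phi 1.357 zdir [-0.001  0.    -1.   ] t 2.325 -> shift cm [ 0.12  0.03 -0.1 ] turn z 0.003
[ 0.518  0.249 -0.082  1.74   0.022  1.155  1.786]
[array([ 0.406, -0.236,  0.   ]), array([ 0.26 , -0.199,  0.   ])]
(np.float64(321.81374803810354), np.float64(234.2765591136709)) (np.float64(321.91535672969724), np.float64(193.2780667364882))
```

View pics/w1.png

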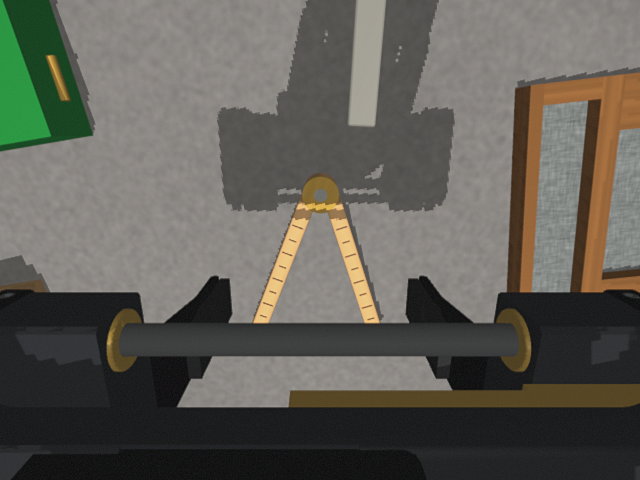

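The wrist view shows the gauge pin at (320,188) and its leaves straddled symmetrically, at (262,320) and (372,320). The case's front robot-side corner is at (518,88). I'll descend and fold the gauge.

Call:
move_arm(targets=[[[0.2,0,3],[0,0,0],100],[[0,0,3],[0,0,0],100],[[0,0,3],[0,0,0],100],[[0,0,2.5],[0,0,0],100],[[0,0,1.8],[0,0,0],100],[[0,0,0],[0,0,0],100],[[0,0,0],[0,0,0],70],[[0,0,0],[0,0,0],50],[[0,0,0],[0,0,0],30],[[0,0,0],[0,0,0],10],[[0,0,0],[0,0,0],0],[[0,0,0],[0,0,0],0],[[0,0,0],[0,0,0],0],[[0,0,0],[0,0,0],0]], grip_force=25)

```text
time: 4.08
ee_pos: [0.4815, -0.2799, 0.0097]
eef_rot: [0.105, 0.994, 0.0, 0.0]
ft_force: [-0.5, 0.4, 5.3]
width: 0.03
grip_force: 23.0
```

Call:
move_arm(targets=[[[0,0,0],[0,0,0],44],[[0,0,-0.5],[0,0,0],44],[[-1,0,-0.5],[0,0,0],44],[[-1,0,0],[0,0,0],44],[[-1,0,0],[0,0,0],44],[[0,0,0],[0,0,0],20],[[0,0,0],[0,0,0],0],[[0,0,0],[0,0,0],0],[[0,0,0],[0,0,0],0],[[0,0,-2.5],[0,0,0],0],[[0,0,-3],[0,0,0],0],[[0,0,-2],[0,0,0],0],[[0,0,0],[0,0,0],0],[[0,0,0],[0,0,0],0]], grip_force=35)

```text
time: 5.82
ee_pos: [0.5099, -0.286, 0.0934]
eef_rot: [0.105, 0.994, 0.0, -0.001]
ft_force: [-0.3, 0.4, -1.9]
width: 0.0286
grip_force: 32.3
```

```bash
python3 - <<'E'
from h import *
import pickle
c=cam('wrist','w2');s=cam('side','s2');pickle.dump((c,s),open('w2.pkl','wb'))
st=r.read_state();print(st['width'],st['grip_force'])
go((.508,-.086,.1),1.479)
a=s['image'][60:360,180:580]
cv2.imwrite('pics/m2.png',np.hstack([cv2.resize(c['image'],(400,300)),a]))
E
```

```text
0.028276947225918076 32.31732878834009
at [ 0.51  -0.286  0.093] phi 1.360 zdir [-0.002  0.001 -1.   ] t 5.925 -> shift cm [ 4.37 19.52 -0.66] turn z -0.119
```

View pics/m2.png

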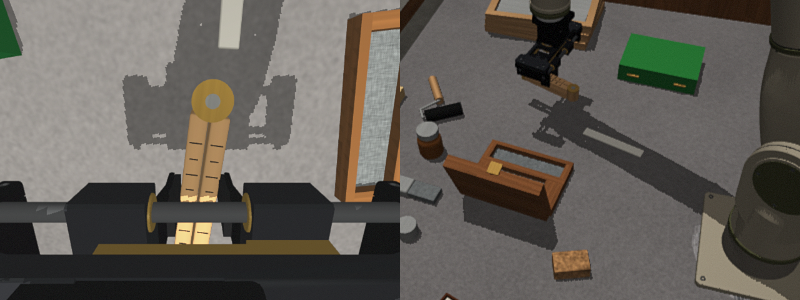

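```bash
python3 - <<'E'
from h import *
import pickle
c,s=pickle.load(open('w2.pkl','rb'))
print(tri(c,(340,162),s,(353,148)))
for p in [(340,162),(331,200),(326,240),(321,275),(311,370)]: print(onz(c,*p,.105))
e,q=pose();print([proj(c,e+q.apply([x,0,-.012])) for x in(.06,.03,0)])
v=c['image'];cv2.imwrite('pics/m3.png',np.hstack([cv2.resize(v[100:400,200:440],(480,600),interpolation=cv2.INTER_CUBIC),cv2.resize(s['image'][100:200,310:363],(318,600),interpolation=cv2.INTER_CUBIC)]))
E
```

```text
(array([ 0.447, -0.263,  0.101]), np.float64(0.0003875251931303341))
[ 0.447 -0.263  0.105]
[ 0.462 -0.27   0.105]
[ 0.479 -0.276  0.105]
[ 0.494 -0.281  0.105]
[ 0.543 -0.297  0.105]
[(np.float64(318.3374418301299), np.float64(177.74216465152898)), (np.float64(318.2978578190095), np.float64(246.11044500282696)), (np.float64(318.2623478686618), np.float64(307.44213352859094))]
```

View pics/m3.png

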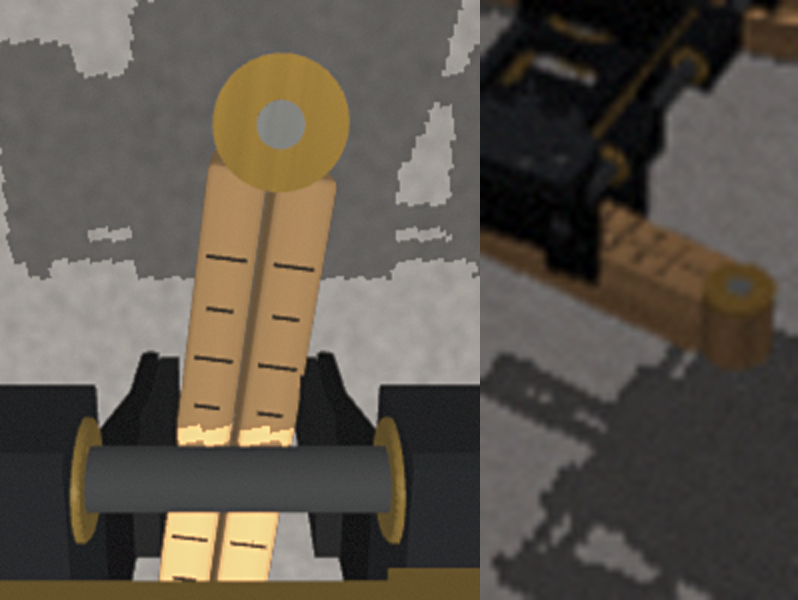

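```bash
python3 - <<'E'
from h import *
import pickle
c=pickle.load(open('w1.pkl','rb'));S=pickle.load(open('C0.pkl','rb'))['side']
print(tri(c,(517,88),S,(353,222.6)))
a,b=onz(c,517,88,.022),onz(c,511,290,.022);print(a,b,np.arctan2(*(b-a)[[1,0]]))
# well inner corners/edges at rim
print([onz(c,*p,.022) for p in[(543,104),(602,98),(530,290)]])
E
```

```text
(array([ 0.406, -0.115,  0.014]), np.float64(0.0021568840412540444))
[ 0.405 -0.119  0.022] [ 0.566 -0.134  0.022] -0.09131370548895823
[array([ 0.42 , -0.101,  0.022]), array([ 0.425, -0.058,  0.022]), array([ 0.57 , -0.118,  0.022])]
```

Seen: the gauge is folded but yawed 0.12 rad in the pads, with its pin at wrist (340,162). The well centre is confirmed near (0.5075,-0.087), so I'll turn for the skew and carry it over.

Call:
move_arm(targets=[[[0,0,0],[0,0,-0.124],0],[[0,0,0],[0,0,-0.124],0],[[-0.2,4,0],[0,0,0],0],[[-0.2,4,0],[0,0,0],0],[[-0.2,4,0],[0,0,0],0],[[-0.2,4,0],[0,0,0],0],[[0,3.8,0],[0,0,0],0],[[0,0,2],[0,0,0],0],[[0,0,1.5],[0,0,0],0],[[0,0,0],[0,0,0],0],[[0,0,0],[0,0,0],0]])

```text
time: 7.3
ee_pos: [0.5114, -0.0887, 0.0597]
eef_rot: [-0.018, 1.0, 0.0, 0.0]
ft_force: [0.4, 0.5, -0.9]
width: 0.0286
grip_force: 32.3
```

```bash
python3 - <<'E'
from h import *
import pickle
c=cam('wrist');pickle.dump(c,open('w3.pkl','wb'))
go((.511,-.088,.03));print(r.read_state()['width'])
cv2.imwrite('pics/m4.png',cv2.resize(c['image'][20:420,120:520],(600,600),interpolation=cv2.INTER_CUBIC))
E
```

```text
at [ 0.512 -0.089  0.06 ] phi 1.607 zdir [ 0.001 -0.    -1.   ] t 7.35 -> shift cm [0.06 0.07 3.  ] turn z 0.000
0.028453453884641825
```

View pics/m4.png

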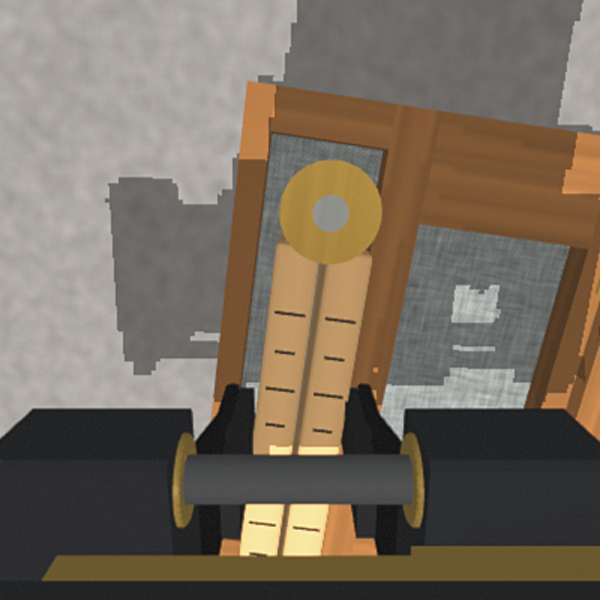

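```bash
python3 - <<'E'
from h import *
import pickle
c=pickle.load(open('w3.pkl','rb'))
f=lambda u,v:(120+u/1.5,20+v/1.5)
a=onz(c,*f(330,213),.068);b=onz(c,*f(283,525),.072);print('pin',a,b,np.arctan2(*(b-a)[[1,0]]))
print('rim corners',onz(c,*f(270,133),.022),onz(c,*f(386,150),.022))
l=[onz(c,*f(u,v),.022) for u,v in[(437,110),(397,390)]];print('mid wall',l,np.arctan2(*(l[1]-l[0])[[1,0]]))
E
```

```text
pin [ 0.445 -0.082  0.068] [ 0.545 -0.092  0.072] -0.10121098365273143
rim corners [ 0.422 -0.102  0.022] [ 0.426 -0.06   0.022]
mid wall [array([ 0.412, -0.044,  0.022]), array([ 0.517, -0.048,  0.022])] -0.042161756372281374
```

The pin is at (0.445,-0.082) and yaw is -0.10, both on the well axis, so I'll lower and release.

Call:
move_arm(targets=[[[0,0,1],[0,0,0],0],[[0,0,1],[0,0,0],0],[[0,0,0.6],[0,0,0],0],[[0,0,0.4],[0,0,0],0],[[0,0,0.2],[0,0,0],0],[[0,0,0],[0,0,0],0]])

```text
time: 8.1
ee_pos: [0.5113, -0.0882, 0.0276]
eef_rot: [-0.019, 1.0, 0.0, 0.0]
ft_force: [-0.5, 0.4, -1.8]
width: 0.0285
grip_force: 32.3
```

Call:
move_arm(targets=[[[0,0,0],[0,0,0],55],[[0,0,0],[0,0,0],55],[[0,0,-4],[0,0,0],55],[[0,0,-5],[0,0,0],55],[[0,0,-5.2],[0,0,0],55],[[0,0,-5],[0,0,0.163],0],[[0,0,0],[0,0,0.163],0],[[1.1,4.75,0],[0,0,0],0],[[1.1,4.75,0],[0,0,0],0],[[1.1,4.75,0],[0,0,0],0],[[1.1,4.75,0],[0,0,0],0],[[1.1,4.75,0],[0,0,0],0],[[1.1,4.75,0],[0,0,0],0],[[1.1,4.75,0],[0,0,0],0],[[1.1,4.75,0],[0,0,0],0],[[1.1,4.75,0],[0,0,0],0],[[1.1,4.75,0],[0,0,0],0],[[0,0,0],[0,0,0],0]])

```text
time: 10.35
ee_pos: [0.5389, 0.4028, 0.2188]
eef_rot: [0.141, 0.99, 0.001, -0.001]
ft_force: [0.6, -0.7, 0.2]
width: 0.0003
grip_force: 0.0
```

```bash
python3 - <<'E'
from h import *
import pickle
c=cam('wrist');s=cam('side');pickle.dump((c,s),open('w4.pkl','wb'))
go((.541,.40,.05),1.28);print(r.read_state()['joint_positions'])
cv2.imwrite('pics/m5.png',np.hstack([cv2.resize(c['image'],(480,360)),cv2.resize(s['image'][180:300,210:317],(320,360),interpolation=cv2.INTER_CUBIC)]))
E
```

```text
at [0.541 0.399 0.219] phi 1.283 zdir [-0. -0. -1.] t 10.45 -> shift cm [ 0.04  0.15 16.93] turn z 0.003
[-0.362  0.484 -0.494  1.304  0.226  1.409  0.439]
```

View pics/m5.png

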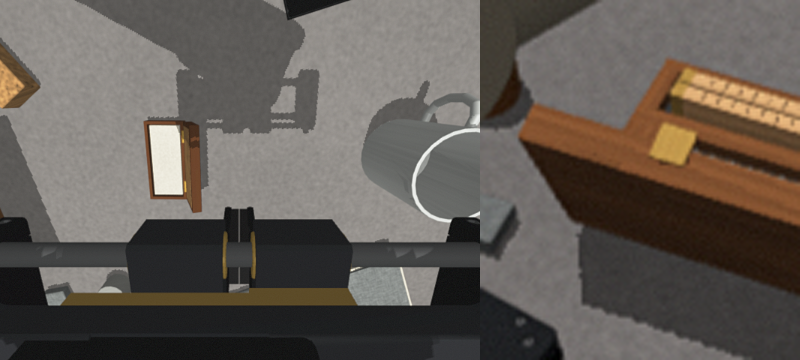

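```bash
python3 - <<'E'
from h import *
import pickle
c,s=pickle.load(open('w4.pkl','rb'));D=pickle.load(open('C0.pkl','rb'))
f=lambda u,v:(u/.75,v/.75)
P=[onz(c,*f(*p),.018) for p in[(146,121),(184,123),(188,198),(151,198)]];print(P,sum(P)/4)
print('tri far corners', tri(c,f(146,121),D['side'],(273.8,382.6)),tri(c,f(151,198),D['side'],(227,353.7)))
print('lid edge z.07',onz(c,*f(196,124),.07),onz(c,*f(201,211),.07))
print('mug base',[onz(c,*f(*p),0) for p in[(365,150),(378,190),(430,120)]],'scene',[onz(D['scene'],*p,0) for p in[(490,455),(515,472),(540,455)]])
e,q=pose();print(proj(c,e))
E
```

```text
[array([0.457, 0.299, 0.018]), array([0.473, 0.347, 0.018]), array([0.575, 0.317, 0.018]), array([0.56 , 0.266, 0.018])] [0.516 0.307 0.018]
tri far corners (array([0.456, 0.296, 0.008]), np.float64(0.00011453265272272089)) (array([ 0.576,  0.242, -0.04 ]), np.float64(0.002300563760002985))
lid edge z.07 [0.477 0.37  0.07 ] [0.58  0.342 0.07 ]
mug base [array([0.582, 0.579, 0.   ]), array([0.648, 0.589, 0.   ]), array([0.565, 0.672, 0.   ])] scene [array([0.632, 0.602, 0.   ]), array([0.625, 0.659, 0.   ]), array([0.556, 0.679, 0.   ])]
(np.float64(311.10963380019), np.float64(302.7072247335013))
```

Call:
move_arm(targets=[[[0,0,5],[0,0,0.015],0],[[0,0,5],[0,0,0],0],[[0,0,5],[0,0,0],0],[[0,0,2.4],[0,0,0],0],[[0,0,0],[0,0,0],0],[[0,-2,0],[0,0,0],0],[[0,-1.5,0],[0,0,0],0],[[0,-1,0],[0,0,0],0],[[0,-1,0],[0,0,0],0],[[0,-1,0],[0,0,0],0],[[0,-1,0],[0,0,0],0],[[0,-0.5,0],[0,0,0],0],[[0,0,0],[0,0,0],0],[[0,0,0],[0,0,0],0],[[0,0,-5],[0,0,0],100],[[0,-1.6,-3],[0,0,0],100],[[0,0,0],[0,0,0],100],[[0,0,0],[0,0,0],100]])

```text
time: 12.7
ee_pos: [0.5121, 0.307, 0.125]
eef_rot: [0.151, 0.989, -0.0, -0.0]
ft_force: [0.5, 0.1, -0.2]
width: 0.0327
grip_force: 0.0
```

```bash
python3 - <<'E'
from h import *
import pickle
c=cam('wrist');s=cam('side');pickle.dump((c,s),open('w5.pkl','wb'))
go((.516,.307,.022),1.27)
cv2.imwrite('pics/m6.png',np.hstack([cv2.resize(c['image'],(400,300)),cv2.resize(s['image'][310:430,170:330],(400,300),interpolation=cv2.INTER_CUBIC)]))
E
```

```text
at [0.512 0.307 0.124] phi 1.268 zdir [-0.002 -0.001 -1.   ] t 12.8 -> shift cm [-0.42  0.14 10.23] turn z -0.002
```

View pics/m6.png

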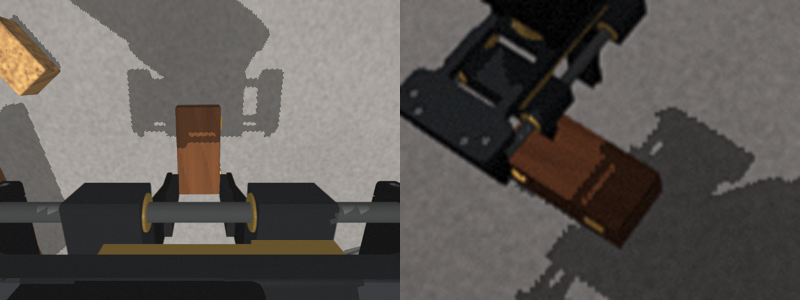

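```bash
python3 - <<'E'
from h import *
import pickle
c,s=pickle.load(open('w5.pkl','rb'))
a=onz(c,178*1.6,106*1.6,.03);b=onz(c,220*1.6,106*1.6,.03);d=onz(c,178*1.6,193*1.6,.03);e2=onz(c,220*1.6,193*1.6,.03)
print(a,b,d,e2,(a+b+d+e2)/4)
z=(a+b)/2*1;z[2]=.015
yb=np.array([-.092,-.996]);
for zz in(.15,.165): 
  p=onz(s,225,216,zz);print('case lid top',p,'beyond hinge',np.dot(p[:2]-np.array([.518,.025]),[.092,.996]))
E
```

```text
[0.455 0.3   0.03 ] [0.469 0.345 0.03 ] [0.558 0.265 0.03 ] [0.574 0.316 0.03 ] [0.514 0.306 0.03 ]
case lid top [0.63  0.054 0.15 ] beyond hinge 0.039035749571020344
case lid top [0.623 0.066 0.165] beyond hinge 0.050421332838989516
```

The sample box lid is shut, with the box top at wrist rows 170–309 and columns 285–352. Its centre is (0.515,0.3065). The case lid leans about 0.3 back. I'll grip the box now.

Call:
move_arm(targets=[[[-0.3,0.1,2],[0,0,0],100],[[0,0,3],[0,0,0],100],[[0,0,3],[0,0,0],100],[[0,0,2],[0,0,0],100],[[0,0,1.2],[0,0,0],100],[[0,0,0],[0,0,0],60],[[0,0,0],[0,0,0],40],[[0,0,0],[0,0,0],40],[[0,0,0],[0,0,0],40],[[0,0,0],[0,0,0],40]], grip_force=40)

```text
time: 14.05
ee_pos: [0.5157, 0.3066, 0.014]
eef_rot: [0.151, 0.988, -0.0, 0.0]
ft_force: [-0.9, -3.5, 4.6]
width: 0.0518
grip_force: 40.0
```

Call:
move_arm(targets=[[[0,0,-2],[0,0,0],40],[[0,0,-4],[0,0,0],40],[[0,0,-4],[0,0,0],40],[[0,0,-4],[0,0,0],40],[[0,0,-4],[0,0,0],40],[[0,0,-4],[0,0,-0.1],40],[[0,0,0],[0,0,-0.111],40],[[-0.4,-4.6,0],[0,0,0],40],[[-0.4,-4.6,0],[0,0,0],40],[[-0.4,-4.6,0],[0,0,0],40],[[-0.4,-4.6,0],[0,0,0],40],[[-0.4,-4.6,0],[0,0,0],40],[[-0.4,-4.6,0],[0,0,0],40],[[-0.4,-4.6,0],[0,0,0],40],[[0,0,0],[-0.17,0,0],40],[[0,0,0],[-0.17,0,0],40],[[0,0,0],[0,0,0],40],[[0,0,0],[0,0,0],40]])

```text
time: 16.3
ee_pos: [0.5135, -0.0156, 0.2342]
eef_rot: [0.045, 0.985, 0.168, 0.008]
ft_force: [0.3, -0.3, -2.9]
width: 0.0515
grip_force: 40.0
```

```bash
python3 - <<'E'
from h import *
import pickle
c=cam('wrist');s=cam('side');pickle.dump((c,s),open('w6.pkl','wb'))
go((.514,-.018,.06),1.479);st=r.read_state();print(st['width'],st['joint_positions'],pose()[1].as_matrix())
cv2.imwrite('pics/m7.png',np.hstack([cv2.resize(c['image'],(400,300)),cv2.resize(s['image'][60:300,120:440],(400,300),interpolation=cv2.INTER_CUBIC)]))
E
```

```text
at [ 0.514 -0.015  0.234] phi 1.481 zdir [ 0.031  0.331 -0.943] t 16.4 -> shift cm [-0.05 -6.09 16.33] turn z 0.002
0.0518021813303829 [ 0.419  0.121 -0.271  1.737 -0.316  1.321  1.714] [[-0.996  0.084  0.031]
 [ 0.09   0.939  0.331]
 [-0.001  0.332 -0.943]]
```

View pics/m7.png

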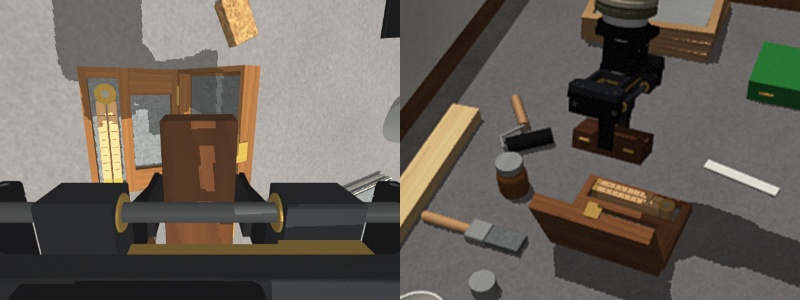

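The pictures show the box shut and level in the grip, tilted as planned, above the case. The gauge lies in its long well, with its pin at wrist (168,150). I've used my ten views, so the rest is numeric.

```bash
python3 - <<'E'
from h import *
import pickle
c,s=pickle.load(open('w6.pkl','rb'))
P=[onz(c,u*1.6,v*1.6,.022) for u,v in[(132,92),(178,95)]];print(P)
C=np.array([.5138,-.018]);Y=np.array([.092,.996]);X=np.array([.996,-.092])
for p in P: print('case coords',(p[:2]-C)@X,(p[:2]-C)@Y)
p=onz(c,105*1.6,95*1.6,.038);print('gauge pin',p,(p[:2]-C)@X,(p[:2]-C)@Y)
for z in(.07,.039): go((*(C-.006*Y),z),1.479)
E
```

```text
[array([ 0.447, -0.043,  0.022]), array([0.459, 0.028, 0.022])]
case coords -0.06410246249249325 -0.030810706415479176
case coords -0.05839136467444722 0.04091942817512036
gauge pin [ 0.447 -0.081  0.038] -0.06118508831850722 -0.06858074882015687
at [ 0.514 -0.015  0.234] phi 1.481 zdir [ 0.031  0.331 -0.943] t 16.4 -> shift cm [-0.03 -6.32 15.18] turn z 0.002
at [ 0.514 -0.015  0.234] phi 1.481 zdir [ 0.031  0.331 -0.943] t 16.4 -> shift cm [-0.03 -7.36 18.11] turn z 0.002
```

Call:
move_arm(targets=[[[0,-1.26,3.04],[0,0,0],40],[[0,-1.26,3.04],[0,0,0],40],[[0,-1.26,3.04],[0,0,0],40],[[0,-1.26,3.04],[0,0,0],40],[[0,-1.26,3.04],[0,0,0],40],[[0,-0.26,0.73],[0,0,0],40],[[0,-0.26,0.73],[0,0,0],40],[[0,-0.26,0.73],[0,0,0],40],[[0,-0.26,0.7],[0,0,0],40],[[0,0,0],[0,0,0],40],[[0,0,0],[0,0,0],40]])

```text
time: 17.77
ee_pos: [0.5129, -0.0252, 0.0388]
eef_rot: [0.046, 0.985, 0.169, 0.008]
ft_force: [-0.3, -0.4, -3.2]
width: 0.0516
grip_force: 40.0
```

```bash
python3 - <<'E'
from h import *
C=np.array([.5138,-.018]);Y=np.array([.092,.996])
go((*(C-.006*Y),.039),1.479)
go((*(C-.006*Y),.08),1.479);print(r.read_state()['ft_force'])
E
```

```text
at [ 0.513 -0.025  0.039] phi 1.478 zdir [ 0.031  0.332 -0.943] t 17.775 -> shift cm [-0.02  0.12  0.02] turn z -0.001
at [ 0.513 -0.025  0.039] phi 1.478 zdir [ 0.031  0.332 -0.943] t 17.775 -> shift cm [-0.02  1.49 -3.84] turn z -0.001
[-0.27  -0.418 -3.233]
```

Call:
move_arm(targets=[[[0,0,0],[0,0,0],66],[[0,0,0],[0,0,0],66],[[0,0,0],[0,0,0],66],[[0,0.17,-0.47],[0,0,0],70],[[0,0.5,-1.4],[0,0,0],72],[[0,1,-2.8],[0,0,0],75],[[0,1.3,-3.8],[0,0,0],75],[[0,1.3,-3.8],[0,0,0],75],[[0,1.3,-3.8],[0,0,0],75],[[0,0,0],[0,0,0],75]])

```text
time: 19.02
ee_pos: [0.5143, -0.0265, 0.2129]
eef_rot: [0.045, 0.985, 0.168, 0.011]
ft_force: [0.8, 0.7, -0.2]
width: 0.0655
grip_force: 0.0
```

```bash
python3 - <<'E'
from h import *
import pickle
c=cam('wrist');s=cam('side');pickle.dump((c,s),open('w7.pkl','wb'))
go((.5138,-.018,.2),1.479);print(r.read_state()['ft_force'],r.read_state()['width'])
cv2.imwrite('pics/w7.png',c['image']);cv2.imwrite('pics/s7.png',s['image'])
C=np.array([.5138,-.018,0]);Y=np.array([.092,.996,0]);X=np.array([.996,-.092,0])
# dark box-top mask within projected well area; expected top corners at z .038
for nm,q in(('wrist',c),('side',s)):
    print(nm,'expected corners',[tuple(np.round(proj(q,C+X*a*.055+Y*b*.026+[0,0,.038]))) for a,b in((-1,-1),(-1,1),(1,1),(1,-1))])
hsv=cv2.cvtColor(c['image'],cv2.COLOR_BGR2HSV)
for v in range(80,330,12):
    print(v,' '.join('%d,%d,%d'%tuple(hsv[v,u]) for u in range(130,400,18)))
E
```

```text
at [ 0.513 -0.026  0.209] phi 1.478 zdir [ 0.032  0.332 -0.943] t 19.125 -> shift cm [-0.04  0.48  1.14] turn z -0.001
[-0.453 -0.187 -0.725] 0.06554849528389527
wrist expected corners [(np.float64(233.0), np.float64(156.0)), (np.float64(290.0), np.float64(155.0)), (np.float64(293.0), np.float64(266.0)), (np.float64(240.0), np.float64(273.0))]
side expected corners [(np.float64(323.0), np.float64(236.0)), (np.float64(314.0), np.float64(254.0)), (np.float64(266.0), np.float64(239.0)), (np.float64(276.0), np.float64(222.0))]
80 15,15,104 6,12,106 20,15,105 15,15,104 30,12,103 15,14,106 15,10,100 17,14,165 15,15,167 17,14,167 20,14,164 10,13,171 10,14,106 18,13,99 18,15,165
92 18,13,102 17,17,103 17,17,104 12,12,110 24,13,102 15,15,105 15,10,107 21,15,169 15,12,165 16,17,168 20,15,104 23,10,105 17,17,106 20,14,113 14,17,162
104 8,10,103 14,145,118 13,145,116 13,149,116 14,151,115 13,124,113 13,78,108 9,17,108 20,8,100 20,8,102 15,10,105 12,38,101 13,128,98 14,149,115 14,156,116
116 19,19,106 14,148,119 13,148,121 14,149,125 14,150,121 14,150,119 14,149,120 14,150,121 15,151,120 14,139,1
[... 1980 characters left out ...]
0 14,144,78 13,153,160 14,157,184 14,155,189 14,158,186 68,10,102 75,5,103 60,10,101 75,12,82
284 15,15,174 17,13,174 14,161,189 24,94,246 24,92,246 15,160,190 150,11,23 14,154,185 14,157,182 14,159,192 14,157,184 50,7,103 70,8,99 60,10,101 70,9,82
296 84,38,34 85,41,37 120,15,33 23,155,238 24,154,239 14,158,199 0,0,29 14,155,187 14,156,195 14,159,194 14,143,89 13,138,85 70,8,100 70,7,107 75,7,72
308 105,28,36 105,13,39 90,29,35 14,155,186 14,158,207 20,32,24 15,15,34 19,12,165 17,14,166 19,13,163 17,11,164 15,142,88 14,144,83 75,7,77 45,6,80
320 102,35,36 105,28,36 20,150,119 13,14,168 150,12,21 150,10,26 90,16,32 15,13,158 17,14,167 13,14,170 15,15,170 20,14,108 15,148,86 13,142,88 80,9,86
```

```bash
python3 - <<'E'
from h import *
import pickle
c,s=pickle.load(open('w7.pkl','rb'))
C=np.array([.5138,-.018]);Y=np.array([.092,.996]);X=np.array([.996,-.092])
cc=lambda p:((p[:2]-C)@X*1e3,(p[:2]-C)@Y*1e3)
h=cv2.cvtColor(cv2.GaussianBlur(c['image'],(3,3),0),cv2.COLOR_BGR2HSV)
def quad(m,n):
    m=cv2.morphologyEx(m,cv2.MORPH_OPEN,np.ones((3,3),np.uint8));m=cv2.morphologyEx(m,cv2.MORPH_CLOSE,np.ones((9,9),np.uint8))
    k=max(cv2.findContours(m,cv2.RETR_EXTERNAL,cv2.CHAIN_APPROX_NONE)[0],key=cv2.contourArea)
    hull=cv2.convexHull(k);e=.01
    while True:
        a=cv2.approxPolyDP(hull,e*cv2.arcLength(hull,True),True)[:,0]
        if len(a)<=n: return a,cv2.contourArea(k)
        e+=.005
m=cv2.inRange(h,(9,110,95),(12,255,150));m[:150]=0;m[285:]=0;m[:,:215]=0;m[:,310:]=0
a,A=quad(m,4);print('box',A)
for p in a: print(p,*[np.round(cc(onz(c,*p,z)),1) for z in(.022,.038,.05)])
g=cv2.inRange(h,(15,80,140),(26,200,255));g[:120]=0;g[300:]=0;g[:,:150]=0;g[:,225:]=0
a,A=quad(g,4);print('gauge',A)
for p in a: print(p,np.round(cc(onz(c,*p,.038)),1))
E
```

```text
box 5043.0
[283 155] [-53.8  23.1] [-55.   19.1] [-55.9  16.1]
[289 265] [59.5 26.4] [53.1 22.3] [48.2 19.2]
[239 272] [ 60.4 -25.6] [ 53.9 -27.3] [ 49.  -28.6]
[235 179] [-32.9 -23.5] [-35.1 -25.3] [-36.7 -26.7]
gauge 5385.0
[177 130] [-76.9 -69.3]
[197 144] [-65.6 -54.7]
[207 299] [ 77.4 -58.8]
[176 291] [ 64.9 -85.1]
```

Measured: the box top spans 109 x 50 mm at z=0.038, centred within 3 mm, and the gauge is 154 mm long at z=0.038, so both look seated. I'll gently press the free edge of the box lid to make sure.

Call:
move_arm(targets=[[[0,0,0],[0,0,0],0],[[0,0,0],[0,0,0],0],[[0,-1.28,3.63],[0,0,0],0],[[0,-1.28,3.63],[0,0,0],0],[[0,-1.28,3.63],[0,0,0],0],[[0,-1.28,3.63],[0,0,0],0],[[0,0,0],[0,0,0],0],[[0,-0.1,0.28],[0,0,0],0],[[0,-0.1,0.28],[0,0,0],0],[[0,-0.1,0.28],[0,0,0],0],[[0,-0.1,0.28],[0,0,0],0],[[0,0,0],[0,0,0],0]])

```text
time: 20.62
ee_pos: [0.5125, -0.0261, 0.0427]
eef_rot: [0.046, 0.985, 0.169, 0.008]
ft_force: [-0.3, 0.1, -0.5]
width: 0.0006
grip_force: 0.0
```

Call:
move_arm(targets=[[[0,-0.07,0.19],[0,0,0],0],[[0,-0.07,0.19],[0,0,0],0],[[0,-0.07,0.19],[0,0,0],0],[[0,0,0],[0,0,0],0]])

```text
time: 21.12
ee_pos: [0.5133, -0.0262, 0.0396]
eef_rot: [0.045, 0.984, 0.169, 0.008]
ft_force: [-13.5, -2.7, 36.7]
width: 0.0006
grip_force: 17.9
```

Call:
move_arm(targets=[[[0,0.5,-1.4],[0,0,0],0],[[0,1.3,-3.6],[0,0,0],0],[[0,1.3,-3.6],[0,0,0],0],[[0,1.3,-3.6],[0,0,0],0],[[0,1.3,-3.6],[0,0,0],0],[[0,1.3,-3.6],[0,0,0],0],[[0,0,0],[0.17,0,0],0],[[0,0,0],[0.17,0,0],0],[[0,4.5,0],[0,0,0],0],[[0,4.5,0],[0,0,0],0],[[0,4.5,0],[0,0,0],0],[[0,4.5,0],[0,0,0],0],[[0,0,4],[0,0,0],0],[[0,0,4],[0,0,0],0],[[0,0,3.2],[0,0,0],0],[[0,0,0],[0,0,0],0]])

```text
time: 23.12
ee_pos: [0.5279, 0.1538, 0.1289]
eef_rot: [0.046, 0.999, -0.001, -0.002]
ft_force: [-0.4, 0.1, 0.9]
width: 0.0005
grip_force: 0.0
```

```bash
python3 - <<'E'
from h import *
go((.5138-.005,-.018-.05,.12),1.479);print(r.read_state()['ft_force'])
E
```

```text
at [0.528 0.154 0.129] phi 1.478 zdir [-0.004 -0.001 -1.   ] t 23.125 -> shift cm [ -0.16 -22.26   0.92] turn z -0.001
[-0.421  0.093  0.876]
```

Call:
move_arm(targets=[[[0,-1.3,0.9],[0,0,0],0],[[0,-1.3,0],[0,0,0],0],[[0,-1.3,0],[0,0,0],0],[[0,-1.3,0],[0,0,0],0],[[0,-1.3,0],[0,0,0],0],[[0,-1.3,0],[0,0,0],0],[[0,-1.3,0],[0,0,0],0],[[0,-1.3,0],[0,0,0],0],[[0,-1.3,0],[0,0,0],0],[[0,-1.3,0],[0,0,0],0],[[0,-1.3,0],[0,0,0],0],[[0,-1.3,0],[0,0,0],0],[[0,-1.3,0],[0,0,0],0],[[0,-1.3,0],[0,0,0],0],[[0,-1.3,0],[0,0,0],0],[[0,0,0],[0,0,0],0],[[0,0,0],[0,0,0],0]])

```text
time: 25.25
ee_pos: [0.5114, -0.0395, 0.1219]
eef_rot: [0.046, 0.999, 0.0, 0.0]
ft_force: [0.6, 0.1, -0.1]
width: 0.0005
grip_force: 0.0
```

```bash
cat > lid.py <<'E'
from h import *
s=cam('side');st=r.read_state();print(st['ee_pos'],st['ft_force'],st['time'])
C=np.array([.5138,-.018,0]);Y=np.array([.092,.996,0]);X=np.array([.996,-.092,0])
H=C+.042*Y
exp=[proj(s,H+X*a*.1-Y*b*.142+[0,0,.048]) for a,b in((-1,0),(1,0),(1,1),(-1,1))]
print('shut-lid top expected',np.round(exp))
h=cv2.cvtColor(s['image'],cv2.COLOR_BGR2HSV);m=cv2.inRange(h,(10,120,60),(17,255,255));m[:150]=0;m[300:]=0;m[:,:200]=0;m[:,400:]=0
k=max(cv2.findContours(m,cv2.RETR_EXTERNAL,cv2.CHAIN_APPROX_NONE)[0],key=cv2.contourArea);print(cv2.contourArea(k),cv2.boundingRect(k));print(cv2.approxPolyDP(cv2.convexHull(k),4,True)[:,0].tolist())
E
python3 lid.py
```

```text
[ 0.511 -0.039  0.122] [-0.778 -0.379 -0.255] 25.3
shut-lid top expected [[332. 263.]
 [244. 236.]
 [271. 192.]
 [354. 215.]]
3006.5 (241, 179, 99, 86)
[[258, 179], [339, 228], [329, 264], [306, 264], [241, 242]]
```

Call:
move_arm(targets=[[[0,-1,1.5],[0,0,0],0],[[0,-1,1.5],[0,0,0],0],[[0,-1,1.5],[0,0,0],0],[[0,0,1.5],[0,0,0],0],[[0,0,0.8],[0,0,0],0],[[0,0,0],[0,0,0],0]])

```text
time: 26.05
ee_pos: [0.5083, -0.0692, 0.0533]
eef_rot: [0.046, 0.999, 0.0, -0.0]
ft_force: [-0.1, -0.6, -0.5]
width: 0.0006
grip_force: 0.0
```

Call:
move_arm(targets=[[[0,0,0.3],[0,0,0],0],[[0,0,0.3],[0,0,0],0],[[0,0,0],[0,0,0],0]])

```text
time: 26.42
ee_pos: [0.509, -0.0696, 0.0485]
eef_rot: [0.046, 0.999, -0.0, 0.0]
ft_force: [-1.6, -0.0, 4.6]
width: 0.0007
grip_force: 2.2
```

The fingers touch at z=0.0485 against an expected 0.048, so the lid is shut. I'll retreat and check.

Call:
move_arm(targets=[[[0,0,-2],[0,0,0],0],[[0,0,-4],[0,0,0],0],[[0,0,-4],[0,0,0],0],[[0,0,-4],[0,0,0],0],[[0,0,-4],[0,0,0],0],[[0,-5,-3],[0,0,0],0],[[0,-5,0],[0,0,0],0],[[0,-5,0],[0,0,0],0],[[0,-5,0],[0,0,0],0],[[0,0,0],[0,0,0],0],[[0,0,0],[0,0,0],0]])

```text
time: 27.8
ee_pos: [0.4902, -0.2682, 0.2578]
eef_rot: [0.046, 0.999, 0.0, 0.0]
ft_force: [-0.1, 1.1, 0.7]
width: 0.0006
grip_force: 0.0
```

```bash
python3 lid.py
```

```text
[ 0.49  -0.268  0.258] [-0.016  0.644 -0.309] 27.85
shut-lid top expected [[332. 263.]
 [244. 236.]
 [271. 192.]
 [354. 215.]]
4420.5 (244, 192, 110, 71)
[[271, 192], [353, 215], [331, 262], [244, 235]]
```

The lid's corners match the shut prediction to within 1 px, so I'm handing the job in.

```bash
python3 -c "
from bench import r
print(r.close_job())"
```

```text
the job is handed in; nothing more can be done
None
```

The gauge is folded and seated in its long well, the sample box is closed and seated in the short one, and the case lid measured fully shut; I handed the job in at about 28 s, and no verdict came back.

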